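# Restock the break-room condiment caddy

### The job

Lunch is over: put the four condiments back upright in the caddy, the ketchup in the red pocket, the mustard in the yellow, the salt in the white and the pepper in the black. Set each one down in its pocket rather than dropping it, and do not knock any bottle or shaker over. The two soap bottles with the blue caps only look like condiments: leave them standing where they are.

Things in the scene. Friction and masses are not known exactly. Their poses are not given: they have to be found in the camera images.
- ketchup_mid (a point): Ketchup: red squeeze bottle with a white label band. Round and upright, straight side 42 mm in diameter from its foot up to 72 mm, then a shoulder, and a narrow pointed nozzle of the same colour on top; 104 mm tall in all, about 140 g. The point is on its axis half-way up, 52 mm above the foot; its z axis points up. It starts standing on the table beside the caddy, on either side, its neighbours at least 95 mm off, centre to centre.
- mustard_mid (a point): Mustard: yellow squeeze bottle with a white label band. Round and upright, straight side 42 mm in diameter from its foot up to 72 mm, then a shoulder, and a narrow pointed nozzle of the same colour on top; 104 mm tall in all, about 140 g. The point is on its axis half-way up, 52 mm above the foot; its z axis points up. It starts standing on the table beside the caddy, on either side, its neighbours at least 95 mm off, centre to centre.
- salt_mid (a point): Salt shaker, white. Round and upright, 42 mm in diameter up to 70 mm, then a domed top with small black holes; 92 mm tall, about 130 g, with a thin steel band. The point is on its axis half-way up, 46 mm above the foot; its z axis points up. It starts standing on the table beside the caddy, on either side, its neighbours at least 95 mm off, centre to centre.
- pepper_mid (a point): Pepper shaker, black. Round and upright, 42 mm in diameter up to 70 mm, then a domed top with small white holes; 92 mm tall, about 130 g, with a thin steel band. The point is on its axis half-way up, 46 mm above the foot; its z axis points up. It starts standing on the table beside the caddy, on either side, its neighbours at least 95 mm off, centre to centre.
- red_soap_mid (a point): Hand soap, a look-alike of the ketchup that is to be left alone: red bottle. Round and upright, straight side 42 mm in diameter from its foot up to 72 mm, then a shoulder, and a broad flat blue cap (36 mm across) on top and a blue band; 104 mm tall in all, about 140 g. The point is on its axis half-way up, 52 mm above the foot; its z axis points up. It starts standing on the table beside the caddy, on either side, its neighbours at least 95 mm off, centre to centre.
- yellow_soap_mid (a point): Dish soap, a look-alike of the mustard that is to be left alone: yellow bottle. Round and upright, straight side 42 mm in diameter from its foot up to 72 mm, then a shoulder, and a broad flat blue cap (36 mm across) on top and a blue band; 104 mm tall in all, about 140 g. The point is on its axis half-way up, 52 mm above the foot; its z axis points up. It starts standing on the table beside the caddy, on either side, its neighbours at least 95 mm off, centre to centre.
- red_pocket: Red square open-topped pocket, one of four standing 90 mm apart, centre to centre, in a square on a flat wooden caddy base (190 x 190 x 6 mm) that is fixed to the table. 66 mm square outside, 58 mm inside, walls 4 mm thick, 28 mm high, inner floor 4 mm above its underside. The origin is the centre of its underside (6 mm above the table); x and y run along its sides, z up. Fixed. Which pocket stands at which corner changes.
- yellow_pocket: Yellow square open-topped pocket, one of four standing 90 mm apart, centre to centre, in a square on a flat wooden caddy base (190 x 190 x 6 mm) that is fixed to the table. 66 mm square outside, 58 mm inside, walls 4 mm thick, 28 mm high, inner floor 4 mm above its underside. The origin is the centre of its underside (6 mm above the table); x and y run along its sides, z up. Fixed. Which pocket stands at which corner changes.
- white_pocket: White square open-topped pocket, one of four standing 90 mm apart, centre to centre, in a square on a flat wooden caddy base (190 x 190 x 6 mm) that is fixed to the table. 66 mm square outside, 58 mm inside, walls 4 mm thick, 28 mm high, inner floor 4 mm above its underside. The origin is the centre of its underside (6 mm above the table); x and y run along its sides, z up. Fixed. Which pocket stands at which corner changes.
- black_pocket: Black square open-topped pocket, one of four standing 90 mm apart, centre to centre, in a square on a flat wooden caddy base (190 x 190 x 6 mm) that is fixed to the table. 66 mm square outside, 58 mm inside, walls 4 mm thick, 28 mm high, inner floor 4 mm above its underside. The origin is the centre of its underside (6 mm above the table); x and y run along its sides, z up. Fixed. Which pocket stands at which corner changes.

How it is judged:
At the end, for the whole second after the job is handed in: Each condiment stands upright (within 0.15 rad) on the floor of its own pocket (its axis within 15 mm of the pocket's centre, its height within 6 mm of resting on the floor), at rest (under 20 mm/s); both soap bottles stand upright, at rest, within 30 mm of where they started (horizontal distance between ketchup_mid and red_pocket below 0.015 m and z of ketchup_mid in the frame of red_pocket between 0.05 and 0.062 m and angle between each of ketchup_mid, mustard_mid, salt_mid, pepper_mid, red_soap_mid, yellow_soap_mid's own z axis and vertical below 0.15 rad and linear speed of each of ketchup, mustard, salt, pepper, red_soap, yellow_soap below 0.02 m/s and horizontal distance between mustard_mid and yellow_pocket below 0.015 m and z of mustard_mid in the frame of yellow_pocket between 0.05 and 0.062 m and horizontal distance between salt_mid and white_pocket below 0.015 m and z of salt_mid in the frame of white_pocket between 0.044 and 0.056 m and horizontal distance between pepper_mid and black_pocket below 0.015 m and z of pepper_mid in the frame of black_pocket between 0.044 and 0.056 m and distance of each of red_soap_mid, yellow_soap_mid from where it was at the start of the episode below 0.03 m); the robot touches nothing.
It fails at once if a soap bottle is moved more than 30 mm or tipped (distance of any of red_soap_mid, yellow_soap_mid from where it was at the start of the episode above 0.03 m or angle between any of red_soap_mid, yellow_soap_mid's own z axis and vertical above 0.5 rad).
It fails at once if a condiment is tipped more than 45 degrees (angle between any of ketchup_mid, mustard_mid, salt_mid, pepper_mid's own z axis and vertical above 0.785 rad).
It fails at once if a condiment is dropped or thrown: off the fingers while more than about 45 mm above where it would stand ((height (world z) of ketchup_mid above 0.107 m and contact force between the fingers and ketchup below 0.02 N) or (height (world z) of mustard_mid above 0.107 m and contact force between the fingers and mustard below 0.02 N) or (height (world z) of salt_mid above 0.101 m and contact force between the fingers and salt below 0.02 N) or (height (world z) of pepper_mid above 0.101 m and contact force between the fingers and pepper below 0.02 N)).
It also fails if it takes over 104 s, if anything falls off the work surface, if the arm or the gripper's body presses on something with over 40 N, if the wrist force passes 120 N, or if a joint passes its speed limit or range.

### The arm

A 6-joint arm with a two-finger parallel gripper is mounted at the origin on the work surface. World frame = base frame: x ahead of the robot, y to its left, z up, the work surface at z = 0. Lengths are in m, angles in rad, forces in N, time in s.
With the tool pointing down it reaches from about 0.275 to 0.725 m from the base axis. Payload 15.9 kg.
Tool frame: the origin (TCP) lies on the centre line of the jaws, within the pads' length; the fingertips stand 14 mm ahead of it and the grasp point (between the pads) lies 5 mm behind it; z points along the fingers, y is the line along which they close (so a half turn about z gives the same grasp; the last joint's range is limited). The gripper opens to 85 mm and grips with 20 to 120 N. Pads are 22 mm wide; open, the fingers measure 114 mm over their backs; the gripper's body (76 mm by 85 mm) begins 54 mm behind the grasp point. The pads swing forward as they close: fully open they stand 13 mm farther back than shut.
Start: joints at [1.24, 0.213, -0.034, 1.323, 0, 1.571], TCP at [0.162, 0.473, 0.245] pointing down, gripper open.
Joint ranges: [-2.98, 2.98], [-0.74, 1.72], [-1.14, 1.35], [-2.1, 2.04], [-1.57, 1.44], [-3.14, 3.14]. Speed limits (rad/s): [1.89, 1.89, 2.39, 2.57, 3.14, 3.14].

### API

Orientations are given as a rotation vector (axis times angle).
In Python, from workcell import r gives the robot as it stands.
- The arm moves only by the shell command python3 -m jog 'ROWS' [FORCE]. ROWS is JSON, one flat list of numbers, 5 for each row, row after row: the closure, from 0 (fully open) to 1 (shut), then the shift along the tool's x, y, z in mm, then the turn about the tool's z in rad. A call has 1 to 8 rows; each row is the pose to reach, as a shift and turn from the pose commanded when the call began, along the tool's axes at that moment; what a row does not reach only later rows make up. A row lasts 1/8 s, in which the tool goes at most 62.5 mm and 10.7 degrees, less where a joint would pass 70% of its speed; a pose out of reach is approached as far as the arm can. A call with a gripper value outside its range is refused whole. The fingers move at their own pace and stop on an object; FORCE is the grip in N (left out, the last holds). Time passes only in rows, so rows that repeat a pose let the fingers close. It gives the time, the measured TCP pose, the force, the opening and the grip force at its end, in the units of the state.
- r.sense(): the state, without advancing time (a new reading comes with each control period).
- r.get_image(name): name is "side" or "top"; returns the picture (420x560x3 uint8, blue, green, red); there is no depth.
- r.calibration(name): a dict with "mtx" (3x3 intrinsics, pixels), "k1" (the pictures are not rectified: a ray, as slopes to the right and down, at radius r is drawn at 1 + k1 r^2 times it, then the intrinsics apply), "rvec" (rotation vector, rad) and "tvec" (3), from world to camera coordinates, as OpenCV has them. Camera axes: x right, y down, z forward; pixel columns grow to the right and rows downward; lengths in m; the calibration is good to about 2 mm. A picture is of the moment at which its call begins. calibration takes no time and is no camera call.
- r.finish_job(): hands the job in; it is judged then, once.
The state is a dict: "time": time; "joint_pos": joint angles; "qd": joint speeds; "joint_torque": joint torques, N m; "position": TCP position; "tool_rot": TCP orientation; "contact_force": force on the tool from outside, world axes, zero at the start; "wrist_torque": the same for the moment, N m; "grip_width": finger opening in m; "grasp_force": force on a finger pad.
Only numpy, scipy, OpenCV 4.12 (cv2) and the standard library are available. Lean on these libraries where they do the work, as an engineer would, in place of code of your own. Each camera call takes 0.05 s, during which the arm holds its last target. There are 200 camera calls.

## Working session

There is one attempt and no reset: what is moved stays moved. The work goes in short steps, Python scripts to look and compute and a shell command to move; the robot and the scene stay as the last step left them, time stands still between calls to the robot, and variables do not carry over. Pictures are saved under pics/ and viewed, at most 14 in all, crops included, and the job is handed in when it is done.

```bash
mkdir -p pics; python3 - <<'E'
from workcell import r
import cv2
for n in("top","side"):
    cv2.imwrite(f"pics/{n}0.png",r.get_image(n)); c=r.calibration(n); print(n,c)
s=r.sense();print(s["position"],s["tool_rot"],s["time"],s["grip_width"])
E
```

```text
top {'mtx': array([[398.90703765,   0.        , 277.39142605],
       [  0.        , 398.90703765, 200.30995718],
       [  0.        ,   0.        ,   1.        ]]), 'k1': -0.042865376872517104, 'rvec': array([ 2.19166072, -2.13077954,  0.14712644]), 'tvec': array([-0.00778   ,  0.50076901,  1.13392345])}
side {'mtx': array([[524.99037809,   0.        , 278.76812073],
       [  0.        , 524.99037809, 211.94491069],
       [  0.        ,   0.        ,   1.        ]]), 'k1': 0.023161716635576642, 'rvec': array([ 2.28865065, -0.65970557,  0.24608093]), 'tvec': array([-0.4290717 ,  0.24167467,  1.05575509])}
[0.16229368 0.47260962 0.24488112] [-5.17225788e-01 -3.09855382e+00  1.56644769e-03] 0.1 0.08520334415069544
```

View pics/top0.png

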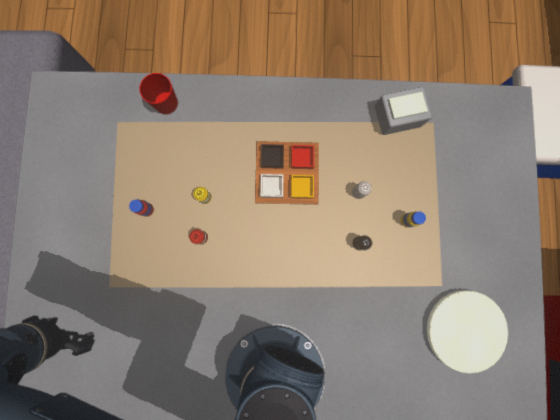

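View pics/side0.png

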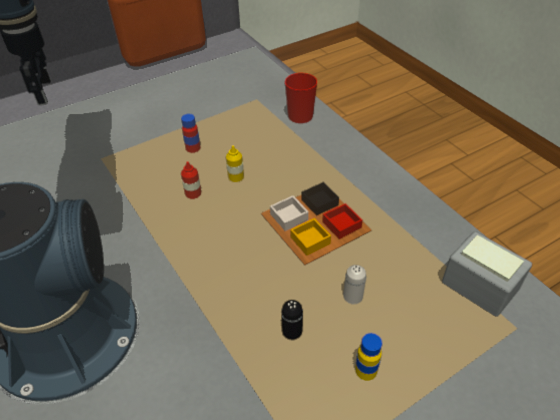

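Top view: ketchup (198,237), mustard (201,194), red soap (140,207), salt (363,188), pepper (362,242) and yellow soap (415,218). Pockets: black (272,156), red (302,156), white (271,186), yellow (302,187). I'll enlarge both pictures.

```bash
python3 - <<'E'
import cv2,numpy as np
t=cv2.imread("pics/top0.png");s=cv2.imread("pics/side0.png")
R=lambda im,x,y,w,h,k:cv2.resize(im[y:y+h,x:x+w],None,fx=k,fy=k,interpolation=cv2.INTER_CUBIC)
# top: left 180..220 x 180..250 ; right 345..385 ; caddy 250..325x135..210, x6
a=R(t,175,180,50,75,6);b=R(t,340,175,50,75,6);cv2.imwrite("pics/c1.png",np.hstack([a,b]))
cv2.imwrite("pics/c3.png",R(t,250,135,75,75,6))
cv2.imwrite("pics/c2.png",np.hstack([R(s,170,140,90,65,4),R(s,275,260,100,85,4)[:260]]))
E
```

```text
(no output)
```

View pics/c1.png

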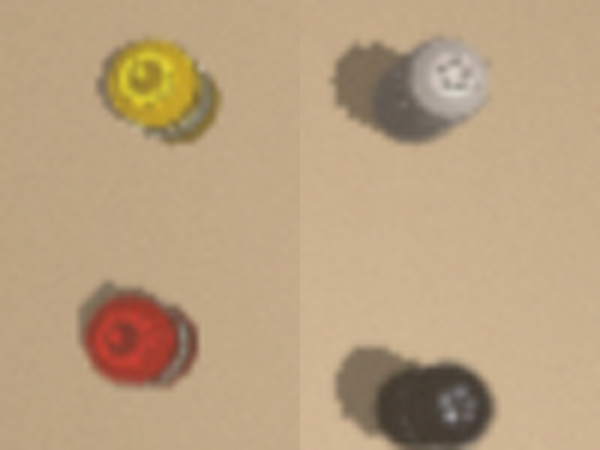

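View pics/c3.png

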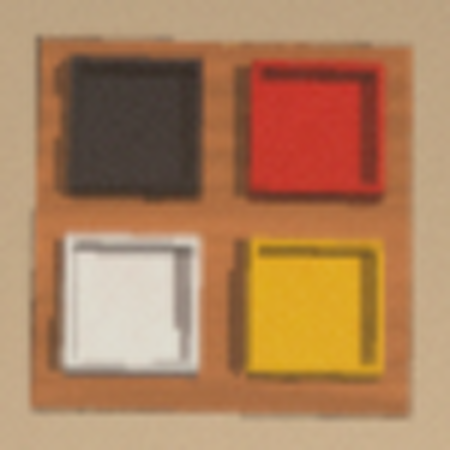

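View pics/c2.png

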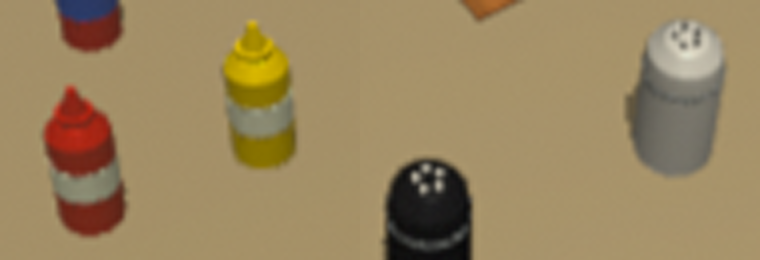

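Crops: nozzle tips, hole patterns and pocket rims are all clear. I'll convert them using the known heights, and cross-check with the side view.

```bash
cat >h.py <<'E'
import cv2,numpy as np
from workcell import r
def ray(n,u,v):
    c=r.calibration(n);K=c["mtx"];d=np.array([(u-K[0,2])/K[0,0],(v-K[1,2])/K[1,1]]);p=d.copy()
    for _ in range(20): p=d/(1+c["k1"]*(p@p))
    R=cv2.Rodrigues(c["rvec"])[0];return -R.T@c["tvec"],R.T@np.r_[p,1]
def at(n,u,v,z):
    o,d=ray(n,u,v);return (o+d*(z-o[2])/d[2])
def tri(a,b):
    (o,d),(q,e)=ray("top",*a),ray("side",*b)
    s=np.linalg.lstsq(np.c_[d,-e],q-o,rcond=None)[0];return (o+s[0]*d+q+s[1]*e)/2
E
python3 - <<'E'
from h import *
np.set_printoptions(precision=4,suppress=True)
f=lambda X,Y,k,x,y:((X+.5)/k-.5+x,(Y+.5)/k-.5+y)
L=lambda X,Y:f(X,Y,6,175,180)
Rr=lambda X,Y:f(X-300,Y,6,340,175)
S=lambda X,Y:f(X,Y,4,170,140)
T=lambda X,Y:f(X-360,Y,4,275,260)
for n,t,z,s in [("must",L(146,72),.104,S(252,22)),("ket",L(122,338),.104,S(70,88)),("salt",Rr(455,75),.092,T(686,35)),("pep",Rr(458,404),.092,T(429,179))]:
    print(n,at("top",*t,z),at("side",*s,z),tri(t,s))
print("shoulder must,ket",at("top",*L(152,83),.072),at("top",*L(131,338),.072))
C=lambda X,Y:f(X,Y,6,250,135)
for n,(x0,x1,y0,y1) in dict(black=(68,201,57,196),red=(250,385,60,198),white=(64,200,234,372),yellow=(248,383,236,376)).items():
    print(n,at("top",*C((x0+x1)/2,(y0+y1)/2),.034), at("top",*C(x0,y0),.034)-at("top",*C(x1,y1),.034))
b=[at("top",*C(*p),.006) for p in[(38,38),(412,43),(412,414),(32,410)]];print(np.array(b),np.mean(b,0))
print("soaps",at("top",136,206,.104),at("top",418,218,.104))
for (n,u,v) in [("black",320,191),("red",342,215),("white",289,206),("yellow",311,230)]: print(n,at("side",u,v,.034))
print(cv2.Rodrigues(r.sense()["tool_rot"])[0])
E
```

```text
must [0.5095 0.2229 0.104 ] [0.5125 0.2263 0.104 ] [0.5096 0.2218 0.1081]
ket [0.3881 0.2275 0.104 ] [0.3909 0.23   0.104 ] [0.3888 0.2265 0.1073]
salt [ 0.5375 -0.238   0.092 ] [ 0.5397 -0.2375  0.092 ] [ 0.5381 -0.2381  0.0933]
pep [ 0.385  -0.2394  0.092 ] [ 0.3863 -0.2408  0.092 ] [ 0.3858 -0.24    0.091 ]
shoulder must,ket [0.5089 0.2259 0.072 ] [0.3892 0.2295 0.072 ]
black [0.6331 0.0259 0.034 ] [0.0681 0.0676 0.    ]
red [ 0.6346 -0.0644  0.034 ] [0.0676 0.068  0.    ]
white [0.5449 0.0246 0.034 ] [0.0663 0.0684 0.    ]
yellow [ 0.5461 -0.0651  0.034 ] [0.0673 0.0674 0.    ]
[[ 0.6843  0.0764  0.006 ]
 [ 0.6876 -0.1136  0.006 ]
 [ 0.4977 -0.1162  0.006 ]
 [ 0.4942  0.0729  0.006 ]] [ 0.5909 -0.0201  0.006 ]
soaps [0.4647 0.3933 0.104 ] [ 0.4538 -0.3809  0.104 ]
black [0.6443 0.0331 0.034 ]
red [ 0.6407 -0.0614  0.034 ]
white [0.5528 0.0304 0.034 ]
yellow [ 0.5534 -0.0616  0.034 ]
[[-0.9458  0.3248 -0.0003]
 [ 0.3248  0.9458 -0.001 ]
 [-0.     -0.001  -1.    ]]
```

```bash
python3 -m jog '[0,-49,-26,8,-0.055, 0,-98,-52,15,-0.11, 0,-147,-79,22,-0.166, 0,-196,-105,30,-0.22, 0,-245,-131,38,-0.276, 0,-294,-157,45,-0.331, 0,-294,-157,45,-0.331, 0,-294,-157,45,-0.331]' 60; python3 -c "
from h import *
print(cv2.Rodrigues(r.sense()['tool_rot'])[0].round(4),r.sense()['joint_pos'])"
```

```text
time: 1.1
position: [0.3892, 0.2289, 0.2002]
tool_rot: [-0.001, -3.141, 0.0]
contact_force: [-0.4, 0.1, -0.2]
grip_width: 0.0857
grasp_force: 0.0
[[-1.e+00  9.e-04 -6.e-04]
 [ 9.e-04  1.e+00 -1.e-04]
 [ 6.e-04 -1.e-04 -1.e+00]] [ 5.31387687e-01  1.28247533e-01 -2.51341525e-01  1.19177297e+00
  2.54005756e-04  5.32303230e-01]
```

```bash
python3 -m jog '[0,0,0,40,0, 0,0,0,80,0, 0,0,0,115,0, 0,0,0,140,0, 0,0,0,150,0, 0,0,0,150,0, 0,0,0,150,0, 0.25,0,0,150,0]' 60; python3 - <<'E'
from h import *
t=r.get_image("top");s=r.get_image("side")
cv2.imwrite("pics/g1.png",np.hstack([cv2.resize(t[170:270,150:250],(400,400)),cv2.resize(s[110:210,140:240],(400,400))]))
E
```

```text
time: 2.1
position: [0.39, 0.2293, 0.0511]
tool_rot: [-0.0, 3.14, 0.001]
contact_force: [0.4, -0.5, 1.2]
grip_width: 0.0697
grasp_force: 0.0
```

View pics/g1.png

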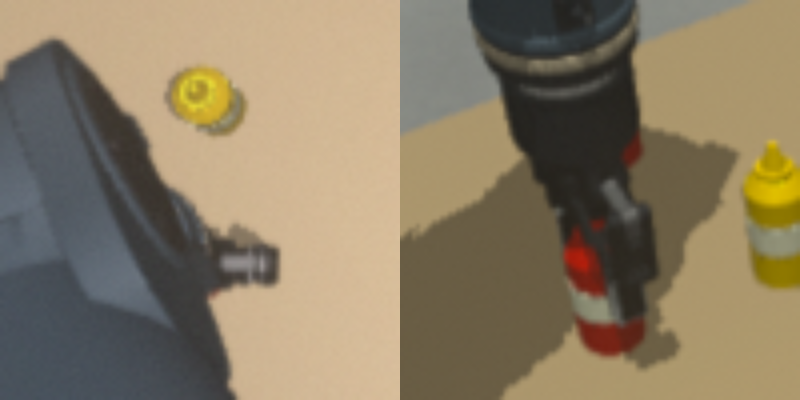

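The ketchup stands between the fingers, upright and clear of the gripper's body. I'll close on it and lift.

```bash
python3 -m jog '[0.4,0,0,0,0, 0.45,0,0,0,0, 0.5,0,0,0,0, 0.7,0,0,0,0, 0.7,0,0,0,0, 0.7,0,0,0,0, 0.7,0,0,-10,0, 0.7,0,0,-20,0]' 50
```

```text
time: 3.2
position: [0.3894, 0.2288, 0.071]
tool_rot: [0.0, -3.141, 0.0]
contact_force: [0.1, 1.1, -1.9]
grip_width: 0.0407
grasp_force: 50.7
```

```bash
python3 -m jog '[0.7,0,0,-35,0, 0.7,0,0,-75,0, 0.7,-30,-36,-110,0, 0.7,-75,-90,-110,0, 0.7,-125,-149,-110,0, 0.7,-175,-208,-110,0, 0.7,-220,-262,-110,0, 0.7,-246,-293,-110,0]'
python3 -m jog '[0.7,0,0,0,0, 0.7,0,0,40,0, 0.7,0,0,75,0, 0.7,0,0,75,0]'; python3 - <<'E'
from h import *
t=r.get_image("top");s=r.get_image("side")
cv2.imwrite("pics/p1.png",np.hstack([cv2.resize(t[110:230,230:350],(400,400)),cv2.resize(s[130:250,270:390],(400,400))]))
E
```

```text
time: 4.2
position: [0.6216, -0.0481, 0.1811]
tool_rot: [-0.0, 3.141, 0.0]
contact_force: [0.3, 0.5, -0.7]
grip_width: 0.0408
grasp_force: 51.1
time: 4.7
position: [0.6186, -0.0457, 0.1037]
tool_rot: [0.001, -3.137, -0.001]
contact_force: [-1.2, 0.2, -1.9]
grip_width: 0.0406
grasp_force: 51.2
```

View pics/p1.png

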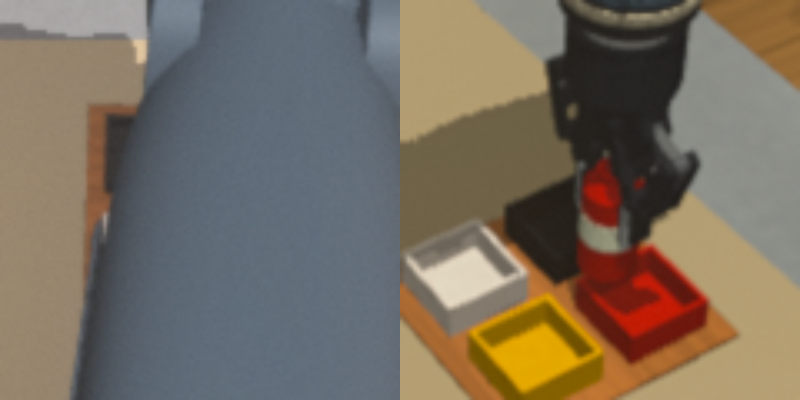

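The last call fell short, so the bottle is still over the pocket's near corner at safe height. I'll finish the shift, then lower.

```bash
python3 -m jog '[0.7,-10,-10,0,0, 0.7,-17,-18,0,0, 0.7,-17,-18,0,0, 0.7,-17,-18,0,0, 0.7,-17,-18,10,0, 0.7,-17,-18,20,0, 0.7,-17,-18,30,0, 0.7,-17,-18,30,0]'; python3 - <<'E'
from h import *
s=r.get_image("side")
cv2.imwrite("pics/p2.png",cv2.resize(s[130:250,270:390],(480,480)))
E
```

```text
time: 5.8
position: [0.6369, -0.0641, 0.0741]
tool_rot: [0.0, -3.14, -0.0]
contact_force: [0.1, -0.9, -1.4]
grip_width: 0.0406
grasp_force: 51.3
```

View pics/p2.png

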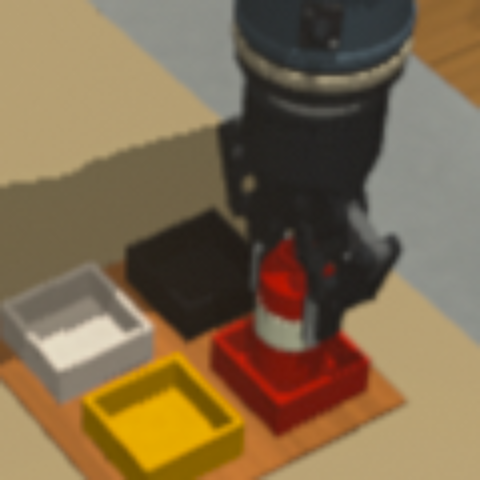

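The ketchup's foot is inside the red pocket, roughly centred. I'll lower it until it touches, then release.

```bash
python3 -m jog '[0.7,0,0,6,0, 0.7,0,0,11,0, 0.7,0,0,13,0, 0.7,0,0,13,0]'; python3 -m jog '[0.42,0,0,0,0, 0.36,0,0,0,0, 0.3,0,0,0,0, 0.1,0,0,0,0, 0,0,0,0,0, 0,0,0,0,0]'
```

```text
time: 6.35
position: [0.6375, -0.0643, 0.0622]
tool_rot: [0.0, -3.141, -0.0]
contact_force: [-0.9, -0.7, -1.0]
grip_width: 0.041
grasp_force: 51.3
time: 7.1
position: [0.6376, -0.0643, 0.0623]
tool_rot: [-0.0, 3.142, -0.0]
contact_force: [0.4, -0.2, 0.7]
grip_width: 0.0853
grasp_force: 0.0
```

```bash
python3 -m jog '[0,0,0,-20,0, 0,0,0,-55,0, 0,0,0,-100,0, 0,0,0,-138,0, 0,20,45,-138,0, 0,45,101,-138,0, 0,70,158,-138,0, 0,95,215,-138,0]'; python3 - <<'E'
from h import *
s=r.get_image("side")
cv2.imwrite("pics/p3.png",cv2.resize(s[130:250,270:390],(480,480)))
print(r.sense()['position'])
E
```

```text
time: 8.1
position: [0.5416, 0.1523, 0.2005]
tool_rot: [0.0, 3.141, 0.0]
contact_force: [0.2, 0.5, 0.8]
grip_width: 0.085
grasp_force: 0.0
[0.53886274 0.15811911 0.20058758]
```

View pics/p3.png

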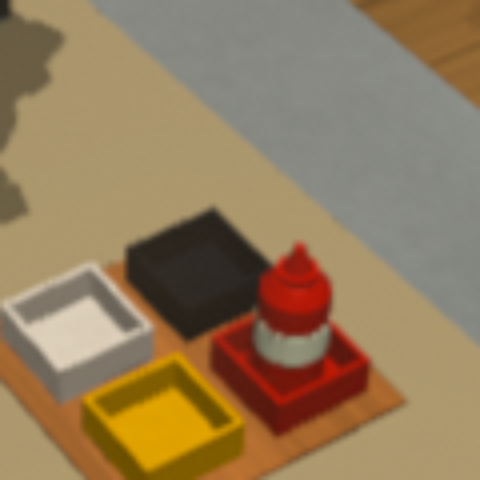

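Ketchup stands upright in red. On to the mustard.

```bash
python3 -m jog '[0,16,37,0,0, 0,33,73,0,0, 0,33,73,0,0, 0,33,73,0,0, 0,33,73,0,0]'
```

```text
time: 8.78
position: [0.5099, 0.2229, 0.2003]
tool_rot: [0.001, 3.142, -0.0]
contact_force: [0.7, -0.8, 1.1]
grip_width: 0.0854
grasp_force: 0.0
```

```bash
python3 -m jog '[0,0,1,40,0, 0,0,1,80,0, 0,0,1,115,0, 0,0,1,140,0, 0,0,1,150,0, 0,0,1,150,0, 0.25,0,1,150,0, 0.35,0,1,150,0]' 50; python3 -m jog '[0.4,0,0,0,0, 0.45,0,0,0,0, 0.5,0,0,0,0, 0.7,0,0,0,0, 0.7,0,0,0,0, 0.7,0,0,0,0, 0.7,0,0,-10,0, 0.7,0,0,-20,0]' 50
```

```text
time: 9.78
position: [0.5101, 0.2249, 0.0512]
tool_rot: [-0.0, 3.14, 0.001]
contact_force: [-0.0, 0.4, -0.3]
grip_width: 0.0558
grasp_force: 0.0
time: 10.78
position: [0.5095, 0.2247, 0.0711]
tool_rot: [0.0, -3.142, -0.0]
contact_force: [0.7, 0.5, -1.1]
grip_width: 0.0409
grasp_force: 50.5
```

```bash
python3 -m jog '[0.7,0,0,-35,0, 0.7,0,0,-75,0, 0.7,-4,-30,-110,0, 0.7,-10,-80,-110,0, 0.7,-17,-135,-110,0, 0.7,-24,-190,-110,0, 0.7,-31,-245,-110,0, 0.7,-36,-290,-110,0]'; python3 -m jog '[0.7,0,0,0,0, 0.7,0,0,0,0, 0.7,0,0,0,0]'
```

```text
time: 11.78
position: [0.5456, -0.0674, 0.1811]
tool_rot: [0.001, 3.141, -0.0]
contact_force: [0.5, 0.3, -1.2]
grip_width: 0.0408
grasp_force: 50.8
time: 12.15
position: [0.5456, -0.0643, 0.1806]
tool_rot: [-0.002, 3.141, 0.0]
contact_force: [-0.7, -0.1, -0.2]
grip_width: 0.0409
grasp_force: 51.0
```

```bash
python3 -m jog '[0.7,0,-1,40,0, 0.7,0,-1,75,0, 0.7,0,-1,95,0, 0.7,0,-1,108,0, 0.7,0,-1,114,0, 0.7,0,-1,118,0, 0.7,0,-1,119,0, 0.7,0,-1,119,0]'; python3 - <<'E'
from h import *
s=r.get_image("side")
cv2.imwrite("pics/p4.png",cv2.resize(s[130:270,260:400],(480,480)))
E
```

```text
time: 13.15
position: [0.5459, -0.0663, 0.0617]
tool_rot: [-0.0, 3.141, -0.0]
contact_force: [-0.1, 0.0, -0.6]
grip_width: 0.0407
grasp_force: 50.9
```

View pics/p4.png

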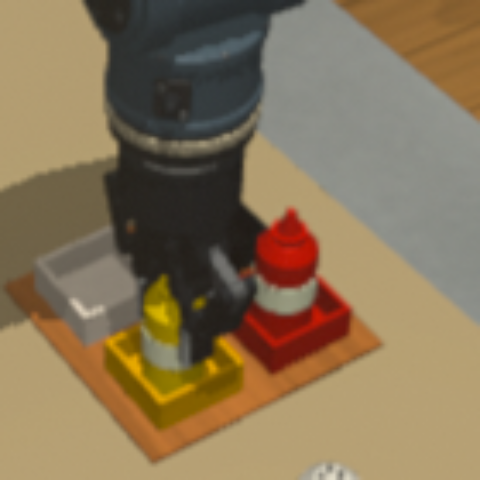

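Mustard is seated in the yellow pocket and the ketchup is undisturbed. Release, rise, then go to the salt: x from .546 to .538 (+8), y from -.066 to -.238 (-172).

```bash
python3 -m jog '[0.42,0,0,0,0, 0.36,0,0,0,0, 0.3,0,0,0,0, 0.1,0,0,0,0, 0,0,0,0,0, 0,0,0,0,0, 0,0,0,-15,0, 0,0,0,-50,0]'; python3 -m jog '[0,0,0,-45,0, 0,0,0,-90,0, 0,2,-43,-90,0, 0,4,-95,-90,0, 0,6,-145,-90,0, 0,8,-172,-90,0, 0,8,-172,-90,0, 0,8,-172,-90,0]'
```

```text
time: 14.2
position: [0.5447, -0.0662, 0.1117]
tool_rot: [0.0, -3.139, -0.0]
contact_force: [0.2, 0.1, 0.2]
grip_width: 0.0853
grasp_force: 0.0
time: 15.2
position: [0.5377, -0.2378, 0.2019]
tool_rot: [-0.0, 3.141, 0.0]
contact_force: [0.5, 0.5, -0.1]
grip_width: 0.085
grasp_force: 0.0
```

```bash
python3 -m jog '[0,0,0,40,0, 0,0,0,80,0, 0,0,0,120,0, 0,0,0,145,0, 0,0,0,155,0, 0,0,0,155,0, 0.25,0,0,155,0, 0.35,0,0,155,0]' 50; python3 -m jog '[0.4,0,0,0,0, 0.45,0,0,0,0, 0.5,0,0,0,0, 0.7,0,0,0,0, 0.7,0,0,0,0, 0.7,0,0,0,0, 0.7,0,0,-10,0, 0.7,0,0,-20,0]' 50
```

```text
time: 16.2
position: [0.5383, -0.2385, 0.0473]
tool_rot: [-0.0, 3.14, -0.001]
contact_force: [0.1, 0.7, -0.1]
grip_width: 0.0558
grasp_force: 0.0
time: 17.2
position: [0.5375, -0.2383, 0.0669]
tool_rot: [0.0, -3.141, -0.0]
contact_force: [-0.1, 0.1, -1.0]
grip_width: 0.0412
grasp_force: 50.5
```

```bash
python3 -m jog '[0.7,0,0,-40,0, 0.7,0,0,-85,0, 0.7,0,0,-128,0, 0.7,0,50,-128,0, 0.7,-2,105,-128,0, 0.7,-4,160,-128,0, 0.7,-6,215,-128,0, 0.7,-6,263,-128,0]'; python3 -m jog '[0.7,0,0,0,0, 0.7,0,0,0,0, 0.7,0,0,0,0]'
```

```text
time: 18.2
position: [0.5435, 0.0266, 0.1951]
tool_rot: [-0.001, 3.141, 0.0]
contact_force: [0.7, -0.6, -0.9]
grip_width: 0.0409
grasp_force: 50.8
time: 18.58
position: [0.5436, 0.0237, 0.1945]
tool_rot: [0.002, 3.141, -0.0]
contact_force: [-0.2, -0.4, -1.0]
grip_width: 0.0407
grasp_force: 51.0
```

```bash
python3 -m jog '[0.7,0,0,45,0, 0.7,0,0,85,0, 0.7,0,0,110,0, 0.7,0,0,125,0, 0.7,0,0,132,0, 0.7,0,0,136,0, 0.7,0,0,137,0, 0.7,0,0,137,0]'; python3 - <<'E'
from h import *
s=r.get_image("side")
cv2.imwrite("pics/p5.png",cv2.resize(s[130:270,240:380],(480,480)))
E
```

```text
time: 19.58
position: [0.5439, 0.0248, 0.0578]
tool_rot: [-0.0, 3.141, 0.0]
contact_force: [0.6, 0.4, -1.0]
grip_width: 0.0407
grasp_force: 50.9
```

View pics/p5.png

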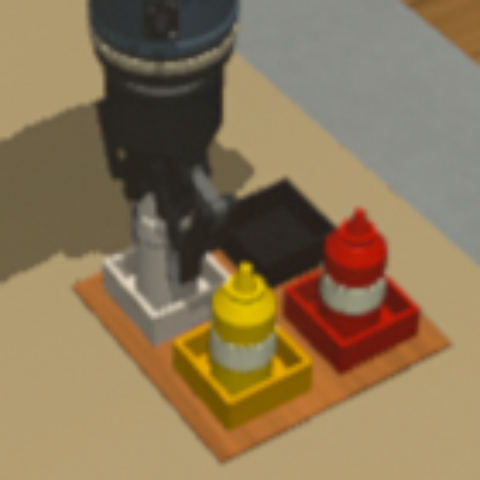

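Salt is seated in white, with mustard and ketchup upright. Release, rise, go to the pepper.

```bash
python3 -m jog '[0.42,0,0,0,0, 0.36,0,0,0,0, 0.3,0,0,0,0, 0.1,0,0,0,0, 0,0,0,0,0, 0,0,0,0,0, 0,0,0,-15,0, 0,0,0,-50,0]'; python3 -m jog '[0,0,0,-45,0, 0,0,0,-92,0, 0,25,-42,-92,0, 0,50,-84,-92,0, 0,77,-130,-92,0, 0,104,-175,-92,0, 0,131,-220,-92,0, 0,158,-265,-92,0]';python3 -m jog '[0,0,0,0,0, 0,0,0,0,0, 0,0,0,0,0]'
```

```text
time: 20.62
position: [0.5427, 0.0247, 0.1077]
tool_rot: [0.0, -3.139, 0.0]
contact_force: [1.3, 1.1, -0.2]
grip_width: 0.0853
grasp_force: 0.0
time: 21.62
position: [0.3847, -0.2416, 0.2005]
tool_rot: [-0.001, 3.14, -0.001]
contact_force: [0.9, 0.4, -0.7]
grip_width: 0.0854
grasp_force: 0.0
time: 22.0
position: [0.3862, -0.2395, 0.1996]
tool_rot: [-0.003, 3.141, -0.0]
contact_force: [-0.3, -0.2, 0.2]
grip_width: 0.0852
grasp_force: 0.0
```

```bash
python3 -m jog '[0,0,0,40,0, 0,0,0,80,0, 0,0,0,118,0, 0,0,0,143,0, 0,0,0,153,0, 0,0,0,153,0, 0.25,0,0,153,0, 0.35,0,0,153,0]' 50; python3 -m jog '[0.4,0,0,0,0, 0.45,0,0,0,0, 0.5,0,0,0,0, 0.7,0,0,0,0, 0.7,0,0,0,0, 0.7,0,0,0,0, 0.7,0,0,-10,0, 0.7,0,0,-20,0]' 50
```

```text
time: 23.0
position: [0.3862, -0.2406, 0.0471]
tool_rot: [-0.0, 3.14, -0.001]
contact_force: [0.0, 0.4, 0.2]
grip_width: 0.056
grasp_force: 0.0
time: 24.0
position: [0.3856, -0.2403, 0.067]
tool_rot: [0.0, -3.142, 0.0]
contact_force: [-0.9, -0.7, -2.4]
grip_width: 0.0409
grasp_force: 50.7
```

```bash
python3 -m jog '[0.7,0,0,-40,0, 0.7,0,0,-85,0, 0.7,0,0,-130,0, 0.7,-25,27,-133,0, 0.7,-55,59,-133,0, 0.7,-85,91,-133,0, 0.7,-115,123,-133,0, 0.7,-145,155,-133,0]'; python3 -m jog '[0.7,-30,32,0,0, 0.7,-60,64,0,0, 0.7,-85,91,0,0, 0.7,-104,111,0,0, 0.7,-104,111,0,0, 0.7,-104,111,0,0, 0.7,-104,111,0,0]'
```

```text
time: 25.0
position: [0.5314, -0.0841, 0.2001]
tool_rot: [-0.0, 3.141, -0.0]
contact_force: [0.7, -0.2, -2.1]
grip_width: 0.0408
grasp_force: 51.1
time: 25.88
position: [0.6342, 0.0251, 0.1997]
tool_rot: [0.001, 3.141, -0.0]
contact_force: [-0.2, -0.5, -1.6]
grip_width: 0.0409
grasp_force: 51.1
```

```bash
python3 -m jog '[0.7,0,0,45,0, 0.7,0,0,85,0, 0.7,0,0,113,0, 0.7,0,0,130,0, 0.7,0,0,137,0, 0.7,0,0,141,0, 0.7,0,0,142,0, 0.7,0,0,142,0]';  python3 -m jog '[0.42,0,0,0,0, 0.36,0,0,0,0, 0.3,0,0,0,0, 0.1,0,0,0,0, 0,0,0,0,0, 0,0,0,0,0, 0,0,0,-15,0, 0,0,0,-50,0]'; python3 -m jog '[0,0,0,-45,0, 0,0,0,-92,0, 0,0,40,-92,0, 0,20,90,-92,0, 0,40,140,-92,0, 0,60,190,-92,0, 0,80,230,-92,0, 0,80,230,-92,0]'; python3 - <<'E'
from h import *
t=r.get_image("top");s=r.get_image("side")
cv2.imwrite("pics/end.png",np.hstack([cv2.resize(t[120:220,240:340],(400,400)),cv2.resize(s[130:270,240:380],(400,400))]))
E
```

```text
time: 26.88
position: [0.6349, 0.0258, 0.0579]
tool_rot: [-0.0, 3.141, 0.0]
contact_force: [-0.1, -0.2, -1.5]
grip_width: 0.041
grasp_force: 51.0
time: 27.88
position: [0.6337, 0.0257, 0.1075]
tool_rot: [0.0, -3.139, 0.0]
contact_force: [0.2, -0.4, -0.3]
grip_width: 0.0853
grasp_force: 0.0
time: 28.88
position: [0.5533, 0.2584, 0.2006]
tool_rot: [-0.006, 3.141, 0.001]
contact_force: [0.1, -0.3, 0.4]
grip_width: 0.0852
grasp_force: 0.0
```

View pics/end.png

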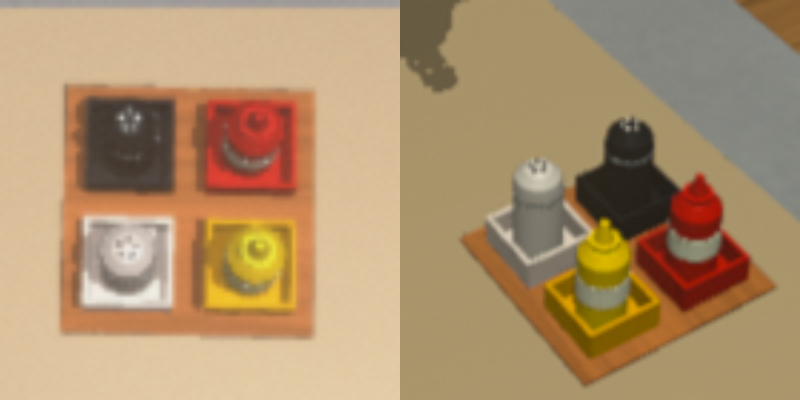

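All four stand upright and centred in their own pockets, and the arm is clear. Handing in.

```bash
python3 -c "
from workcell import r
print(r.finish_job())"
```

```text
the job is handed in; nothing more can be done
None
```

The ketchup, mustard, salt and pepper stand upright in the red, yellow, white and black pockets, the soap bottles were not touched, and the job was handed in at about 29 s; no verdict came back.

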